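Line up the resin penguins for curing

ROBOT

A 7-joint arm with a two-finger parallel gripper is mounted at the origin on the work surface. World frame = base frame: x ahead of the robot, y to its left, z up, the work surface at z = 0. Lengths are in m, angles in rad, forces in N, time in s.
With the tool pointing down it reaches from about 0.35 to 0.9 m from the base axis. Payload 19.9 kg.
Tool frame: the origin (TCP) lies between the finger pads; the fingertips stand 19 mm ahead of it and the grasp point (between the pads) is the TCP; z points along the fingers, y is the line along which they close (so a half turn about z gives the same grasp; the last joint's range is limited). The gripper opens to 94 mm and grips with 3 to 60 N. Pads are 16 mm wide; open, the fingers measure 119 mm over their backs; the gripper's body (75 mm by 177 mm) begins 78 mm behind the grasp point.
Start: joints at [-1.296, 0.417, -0.01, 1.614, 0.005, 1.111, -0.053], TCP at [0.195, 0.594, 0.224] pointing down, gripper open.
Joint ranges: [-2.81, 2.81], [-0.39, 2.02], [-1.27, 1.25], [0.06, 2.57], [-1.19, 4.33], [0.19, 2], [-2.82, 2.82]. Speed limits (rad/s): [1.89, 1.89, 2.39, 2.39, 3.01, 3.01, 3.01].

INTERFACE

Orientations are given as a 3x3 rotation matrix whose columns are the frame's x, y, z axes.
In Python, from rig import robot gives the robot as it stands. Calls block until the motion is done:
- robot.move_ptp(position, orientation): joint-space move of the TCP to a pose.
- robot.move_linear(position, velocity=0.15, frame=None, threshold=None): straight line of the TCP; frame=None keeps the orientation; velocity is the mean speed in m/s. With threshold (N) it stops when the force on the tool has changed by that much, and returns True; else False.
- robot.goto_joints(angles): joint-space move.
- robot.gripper_to(opening): finger opening in m; the grip force is fixed at half the most; returns when the fingers have stopped.
- robot.pause(seconds).
- robot.ik(position, orientation): joint angles nearest the present ones, or None.
- robot.get_state(): the state.
- robot.grab_frame(name): name is "side" or "top"; returns the picture (480x640x3 uint8, red, green, blue); there is no depth.
- robot.camera_info(name): a dict with "fx", "fy", "cx", "cy" (pixels), "rvec" (rotation vector, rad) and "tvec" (3), from world to camera coordinates, as OpenCV has them. Camera axes: x right, y down, z forward; pixel columns grow to the right and rows downward; lengths in m; the calibration is good to about 2 mm. A picture is of the moment at which its call begins. camera_info takes no time and is no camera call.
A pose or a line that the arm cannot do raises robot.PlanningError and nothing moves.
- robot.sign_off(): hands the job in; it is judged then, once.
The state is a dict: "time": time; "qpos": joint angles; "joint_vel": joint speeds; "effort": joint torques, N m; "ee_pos": TCP position; "tool_rot": TCP orientation; "force": force on the tool from outside, world axes, zero at the start; "moment": the same for the moment, N m; "opening": finger opening in m; "grasp_force": force on a finger pad.
Only numpy, scipy, OpenCV 4.12 (cv2) and the standard library are available. Lean on these libraries where they do the work, as an engineer would, in place of code of your own. Each camera call takes 0.05 s, during which the arm holds its last target. There are 200 camera calls.

TASK

Line up the four grey resin penguins by height on the four black pads of the curing tray, so that the thickest gets the most light: the tallest on the pad nearest the lamp, then the next tallest, down to the smallest on the pad farthest from the lamp. Each stands upright, centred on its own pad, and may face any way. Leave the steel bowl where it is.

Things in the scene. Friction and masses are not known exactly. Their poses are not given: they have to be found in the camera images.
- penguin_a_mid (a point): the smallest of four loose grey printed-resin penguins of one shape, 36 mm tall, standing upright on its flat foot; round body 26 mm in diameter from the foot up to 20 mm, a narrower round head above. This point is on its upright axis, half-way up (18 mm above the foot). It may face any way; the tiny flippers, feet and beak do not matter for gripping. Starts on the counter (z = 0) on the robot's side of the tray.
- penguin_b_mid (a point): the second smallest of four loose grey printed-resin penguins of one shape, 50 mm tall, standing upright on its flat foot; round body 32 mm in diameter from the foot up to 28 mm, a narrower round head above. This point is on its upright axis, half-way up (25 mm above the foot). It may face any way; the tiny flippers, feet and beak do not matter for gripping. Starts on the counter (z = 0) on the robot's side of the tray.
- penguin_c_mid (a point): the second tallest of four loose grey printed-resin penguins of one shape, 64 mm tall, standing upright on its flat foot; round body 38 mm in diameter from the foot up to 36 mm, a narrower round head above. This point is on its upright axis, half-way up (32 mm above the foot). It may face any way; the tiny flippers, feet and beak do not matter for gripping. Starts on the counter (z = 0) on the robot's side of the tray.
- penguin_d_mid (a point): the tallest of four loose grey printed-resin penguins of one shape, 78 mm tall, standing upright on its flat foot; round body 44 mm in diameter from the foot up to 44 mm, a narrower round head above. This point is on its upright axis, half-way up (39 mm above the foot). It may face any way; the tiny flippers, feet and beak do not matter for gripping. Starts on the counter (z = 0) on the robot's side of the tray.
- mark_1: round black rubber pad fixed on the aluminium curing tray, 52 mm across, number 1 of 4 in a nearly straight row about 75 mm apart, counted towards the tray's +y end (the robot's left). The origin is the centre of its underside, 6 mm above the counter; the pad is 2 mm thick, so its top, where a penguin stands, is 8 mm above the counter. Its y axis runs along the row, x across it, z up. The tray is a fixed flat plate 85 mm wide, 310 mm long, 6 mm thick.
- mark_2: round black rubber pad fixed on the aluminium curing tray, 52 mm across, number 2 of 4 in a nearly straight row about 75 mm apart, counted towards the tray's +y end (the robot's left). The origin is the centre of its underside, 6 mm above the counter; the pad is 2 mm thick, so its top, where a penguin stands, is 8 mm above the counter. Its y axis runs along the row, x across it, z up. The tray is a fixed flat plate 85 mm wide, 310 mm long, 6 mm thick.
- mark_3: round black rubber pad fixed on the aluminium curing tray, 52 mm across, number 3 of 4 in a nearly straight row about 75 mm apart, counted towards the tray's +y end (the robot's left). The origin is the centre of its underside, 6 mm above the counter; the pad is 2 mm thick, so its top, where a penguin stands, is 8 mm above the counter. Its y axis runs along the row, x across it, z up. The tray is a fixed flat plate 85 mm wide, 310 mm long, 6 mm thick.
- mark_4: round black rubber pad fixed on the aluminium curing tray, 52 mm across, number 4 of 4 in a nearly straight row about 75 mm apart, counted towards the tray's +y end (the robot's left). The origin is the centre of its underside, 6 mm above the counter; the pad is 2 mm thick, so its top, where a penguin stands, is 8 mm above the counter. Its y axis runs along the row, x across it, z up. The tray is a fixed flat plate 85 mm wide, 310 mm long, 6 mm thick.
- lamp: fixed lantern-type curing lamp, a pale violet upright tube with black base and cap, 92 mm across the base, 130 mm tall, standing on the counter just beyond one end of the row of pads (0.13 to 0.17 m from the centre of the nearest pad); which end changes. Origin at the centre of its underside, z up.
- bowl: loose stainless steel bowl, rim 110 mm across, 48 mm tall, standing on the counter just beyond the other end of the row (0.13 to 0.17 m from the nearest pad); to be left alone. Origin at the centre of its underside.

How it is judged:
By the outcome, as a careful person would: the job done as asked, in the order asked, and still so for the second after the job is handed in, with the robot touching nothing.
It also fails if it takes over 99 s, if anything falls off the work surface, if the arm or the gripper's body presses on something with over 40 N, if the wrist force passes 120 N, or if a joint passes its speed limit or range.

## Working session

There is one attempt and no reset: what is moved stays moved. The work goes in short steps, each a Python script; the robot and the scene stay as the last script left them, time stands still between calls to the robot, and variables do not carry over. Pictures are saved under pics/ and viewed, at most 14 in all, crops included, and the job is handed in when it is done.

```bash
mkdir -p pics; ls; python3 - <<'E'
from rig import robot
import cv2
for n in("top","side"):
    f=robot.grab_frame(n); cv2.imwrite(f"pics/{n}0.png",f[:,:,::-1]); c=robot.camera_info(n); print(n,c)
    R=cv2.Rodrigues(c["rvec"])[0] if hasattr(c["rvec"],"shape") else cv2.Rodrigues(__import__("numpy").array(c["rvec"],float))[0]
    print(-R.T@c["tvec"])
s=robot.get_state(); print(s)
E
```

```text
pics
top {'fx': 472.6357775880523, 'fy': 472.6357775880523, 'cx': 323.9472145615172, 'cy': 230.528042216138, 'rvec': array([ 2.12688402, -2.11605739,  0.20900902]), 'tvec': array([0.00563072, 0.52372045, 0.84235808])}
[0.35228488 0.01080859 0.92717878]
side {'fx': 434.4806323652656, 'fy': 434.4806323652656, 'cx': 319.5641853036109, 'cy': 237.4057543625031, 'rvec': array([ 2.13693351, -0.34667853,  0.18194272]), 'tvec': array([-0.50287716,  0.16500582,  0.58409228])}
[ 0.35427971 -0.53290993  0.46018371]
{'time': 0.1, 'qpos': array([-1.29550478,  0.41788007, -0.0102969 ,  1.61411235,  0.00468522,
        1.11072228, -0.05301976]), 'joint_vel': array([-0.00026107, -0.00208438,  0.00086055,  0.0005459 ,  0.00137446,
        0.00031257, -0.00030586]), 'effort': array([ 2.00164366e-03, -8.52577257e+01,  6.40248433e-01, -4.26695395e+01,
       -4.88417828e-02,  1.63537095e-02,  7.37970879e-06]), 'ee_pos': array([0.19460709, 0.59358738, 0.2239099 ]), 'tool_rot': array([[-9.50232360e-01,  3.11541955e-01, -2.69806467e-04],
       [ 3.11542062e-01,  9.50231767e-01, -1.06452723e-03],
       [-7.52662192e-05, -1.09560429e-03, -9.99999397e-01]]), 'force': array([-0.84791014, -0.5096419 ,  0.2017991 ]), 'moment': array([0.00791483, 0.01761888, 0.0487593 ]), 'grasp_force': 0.0, 'opening': 0.09410244460164656}
```

View pics/top0.png

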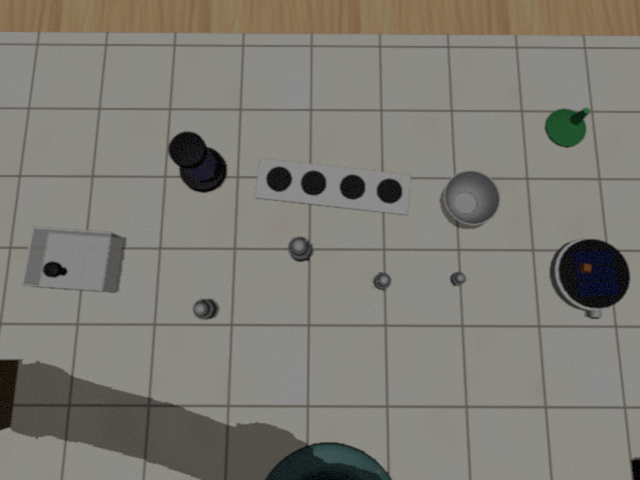

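View pics/side0.png

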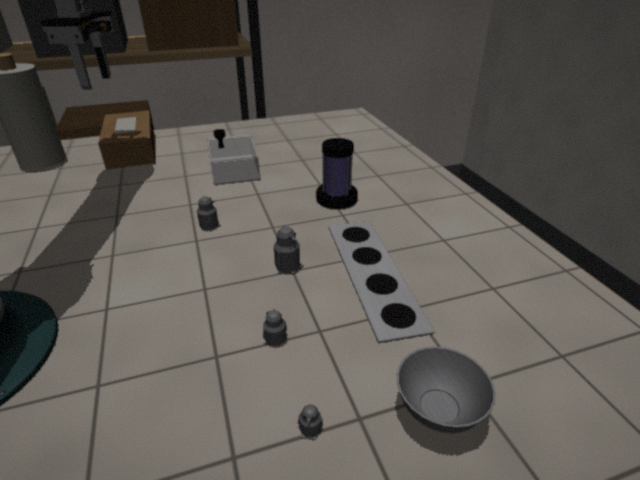

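Top view: lamp at about (203,168), so it stands at the +y end. Pads run from (279,179) to (389,191), and the bowl is at (470,198). The penguins are at (300,248), (205,308), (382,281) and (458,279). The side view shows the same arrangement, with nothing between the penguins and the tray.

```bash
cat > vis.py <<'E'
import cv2, numpy as np
class Cam:
    def __init__(s,c):
        s.K=np.array([[c["fx"],0,c["cx"]],[0,c["fy"],c["cy"]],[0,0,1.]]); s.R=cv2.Rodrigues(np.array(c["rvec"],float))[0]
        s.t=np.array(c["tvec"],float); s.P=s.K@np.c_[s.R,s.t]; s.C=-s.R.T@s.t
    def plane(s,uv,z):
        d=s.R.T@np.linalg.solve(s.K,[uv[0],uv[1],1.]); return s.C+d*(z-s.C[2])/d[2]
    def proj(s,X):
        p=s.P@np.append(X,1); return p[:2]/p[2]
def mask(img,ratio=.72):
    g=cv2.cvtColor(img,cv2.COLOR_RGB2GRAY).astype(np.float32)
    m=(g<ratio*cv2.medianBlur(g.astype(np.uint8),101).astype(np.float32)).astype(np.uint8)
    return cv2.morphologyEx(m,cv2.MORPH_OPEN,cv2.getStructuringElement(cv2.MORPH_ELLIPSE,(5,5)))
def blobs(m,amin=40):
    n,l,st,ce=cv2.connectedComponentsWithStats(m,connectivity=4)
    return [(ce[i],st[i]) for i in range(1,n) if st[i][4]>=amin]
def near(bl,uv): return min(bl,key=lambda b:np.hypot(*(b[0]-uv)))
def tri(ct,cs,ut,us):
    X=cv2.triangulatePoints(ct.P,cs.P,np.array(ut,float).reshape(2,1),np.array(us,float).reshape(2,1))
    X=(X[:3]/X[3]).ravel(); return X, np.hypot(*(ct.proj(X)-ut)), np.hypot(*(cs.proj(X)-us))
E
python3 - <<'E'
from rig import robot
from vis import *
ct,cs=Cam(robot.camera_info("top")),Cam(robot.camera_info("side"))
T,S=[cv2.imread(f"pics/{n}0.png")[:,:,::-1].copy() for n in("top","side")]
mt,ms=mask(T),mask(S); bt,bs=blobs(mt),blobs(ms)
for n,u,v,H in(("d?",(300,248),(287,250),.078),("c?",(205,308),(207,213),.064),("b?",(382,281),(274,328),.05),("a?",(458,279),(310,420),.036)):
    a,b=near(bt,u),near(bs,v); X,e,f=tri(ct,cs,a[0],b[0]); 
    print(n,X.round(4),round(e,1),round(f,1),"top",a[0].round(1),a[1],"side",b[0].round(1),b[1], "w_side mm",round(b[1][2]*np.linalg.norm(X-cs.C)/cs.K[0,0]*1000,1),ct.plane(a[0],H*.42).round(4)[:2],cs.plane(b[0],H*.42).round(4)[:2])
for i,(u,v) in enumerate((((389,191),(398,316)),((352,187),(382,284)),((313,183),(367,256)),((279,179),(356,234)))):
    a,b=near(bt,u),near(bs,v); print("pad",i+1,ct.plane(a[0],.008).round(4),cs.plane(b[0],.008).round(4),a[1],b[1],tri(ct,cs,a[0],b[0])[0].round(4))
print("lamp",ct.plane((204,170),0.01),"bowl",ct.plane((470,198),.048))
def crop(I,m,x,y,w,h,k):
    J=I.copy(); c,_=cv2.findContours(m,cv2.RETR_EXTERNAL,cv2.CHAIN_APPROX_NONE); J=cv2.resize(J[y:y+h,x:x+w],None,fx=k,fy=k,interpolation=cv2.INTER_CUBIC)
    J=cv2.convertScaleAbs(J,alpha=1.5)
    for q in c: cv2.polylines(J,[((q-[x,y]+.5)*k).astype(int)],True,(255,0,0),1)
    return J
o=np.vstack([np.hstack([crop(T,mt,180,225,140,100,2.8),crop(T,mt,350,225,140,100,2.8)]),np.hstack([crop(S,ms,190,190,140,100,2.8),crop(S,ms,230,300,140,107,2.8)[:280]])])
cv2.imwrite("pics/m1.png",o[:,:,::-1])
E
```

```text
d? [0.4885 0.0519 0.0295] 0.1 0.1 top [301.1 250.6] [288 237  25  25 378] side [286.8 253.2] [ 274  230   29   45 1031] w_side mm 49.3 [0.4878 0.0518] [0.4877 0.0475]
c? [0.3761 0.2252 0.0284] 0.7 0.8 top [207.8 308.7] [197 299  22  21 336] side [207.1 215.1] [197 198  23  34 569] w_side mm 46.2 [0.3775 0.2256] [0.3746 0.2277]
b? [ 0.4309 -0.1004  0.0123] 0.2 0.4 top [379.9 281.6] [374 272  15  19 165] side [274.8 331.1] [263 313  25  35 689] w_side mm 36.1 [ 0.4305 -0.0994] [ 0.4289 -0.1089]
a? [ 0.4373 -0.2485  0.0075] 0.5 1.0 top [455.7 278.6] [450 271  12  15 121] side [310.3 423. ] [298 405  26  35 645] w_side mm 32.4 [ 0.4375 -0.2465] [ 0.4348 -0.2532]
pad 1 [ 0.6148 -0.1228  0.008 ] [ 0.6109 -0.1231  0.008 ] [377 178  25  26 500] [380 303  36  26 732] [ 0.6134 -0.1224  0.0073]
pad 2 [ 0.6226 -0.0484  0.008 ] [ 0.6188 -0.0489  0.008 ] [340 175  25  25 502] [366 273  32  22 560] [ 0.6212 -0.048   0.0073]
pad 3 [0.6307 0.0306 0.008 ] [0.6268 0.0298 0.008 ] [301 170  25  26 504] [352 247  30  18 433] [0.6293 0.031  0.0073]
pad 4 [0.6386 0.1004 0.008 ] [0.6345 0.0989 0.008 ] [266 166  26  26 502] [342 227  28  16 355] [0.6373 0.1009 0.0068]
lamp [0.6552716  0.25179991 0.01      ] bowl [ 0.58950886 -0.27234497  0.048     ]
```

View pics/m1.png

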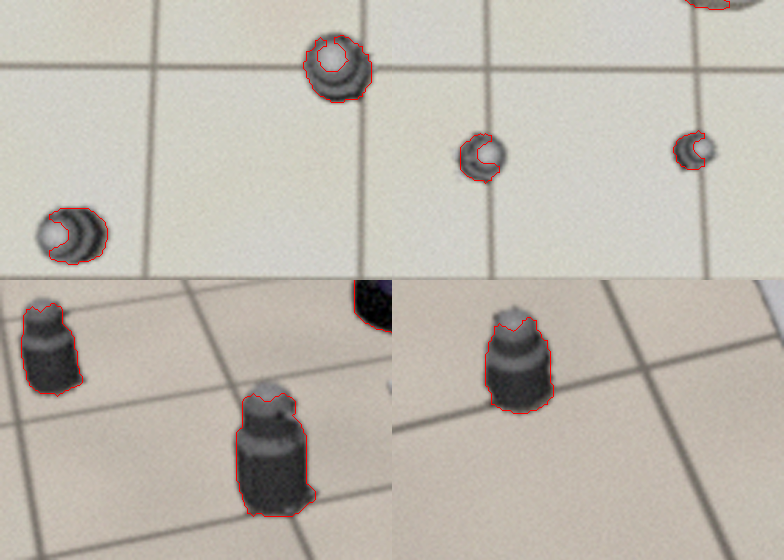

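The pads triangulate to z≈7–8 mm, about 75 mm apart. The two views differ by 4 mm in x, so I'll average them. The crop shows that the masks miss the bright head tops, which biases the centroids. I'll locate each penguin from its nearest foot edge plus the known radius, with the fingers closing along x.

```bash
cat >> vis.py <<'E'
def axis(cam,m,uv,H,D,z0=0.):
    """axis xy from the foot edge nearest the camera, and the mid-line of the silhouette"""
    n,l,st,ce=cv2.connectedComponentsWithStats(m,connectivity=4); i=1+np.argmin(np.hypot(*(ce[1:]-uv).T))
    c,_=cv2.findContours((l==i).astype(np.uint8),cv2.RETR_EXTERNAL,cv2.CHAIN_APPROX_NONE); c=max(c,key=len)[:,0].astype(float)
    P=np.array([cam.plane(p,z0)[:2] for p in c])-cam.C[:2]
    a=np.arctan2(P[:,1],P[:,0]); a0=a.mean(); lo,hi=a.min(),a.max(); mid=(lo+hi)/2
    d=P@[np.cos(mid),np.sin(mid)]; rho=d.min()+D/2
    # width where body is seen
    q=rho*np.array([np.cos(mid),np.sin(mid)])+cam.C[:2]
    return q, 2*rho*np.sin((hi-lo)/2)
E
python3 - <<'E'
from rig import robot
from vis import *
ct,cs=Cam(robot.camera_info("top")),Cam(robot.camera_info("side"))
T,S=[cv2.imread(f"pics/{n}0.png")[:,:,::-1].copy() for n in("top","side")]
mt,ms=mask(T),mask(S)
for n,u,v,H,D in(("d",(300,248),(287,250),.078,.044),("c",(205,308),(207,213),.064,.038),("b",(382,281),(274,328),.05,.032),("a",(458,279),(310,420),.036,.026)):
    a,w=axis(ct,mt,u,H,D); b,x=axis(cs,ms,v,H,D); print(n,a.round(4),round(w,4),b.round(4),round(x,4),"mean",((a+b)/2).round(4))
R=np.array([[0,1,0],[1,0,0],[0,0,-1.]]).T
for R in(R,R*[-1,-1,1]):
  for p in((.488,.05),(.376,.226),(.43,-.103),(.436,-.25),(.613,-.123),(.636,.1)):
    for z in(.022,.17):
      q=robot.ik([*p,z],R); print(p,z,None if q is None else np.round(q,2))
E
```

```text
d [0.4934 0.0537] 0.0454 [0.4903 0.0532] 0.0477 mean [0.4918 0.0534]
c [0.3779 0.2312] 0.0389 [0.3749 0.2306] 0.0393 mean [0.3764 0.2309]
b [ 0.4327 -0.1048] 0.0324 [ 0.4295 -0.103 ] 0.0335 mean [ 0.4311 -0.1039]
a [ 0.4386 -0.2528] 0.0255 [ 0.4359 -0.2505] 0.0285 mean [ 0.4373 -0.2517]
(0.488, 0.05) 0.022 [-0.54  0.53  0.45  2.09 -0.4   0.6   0.2 ]
(0.488, 0.05) 0.17 [-0.68  0.28  0.6   2.01 -0.2   0.91  0.02]
(0.376, 0.226) 0.022 [-0.9   0.45  0.34  2.21 -0.29  0.52 -0.34]
(0.376, 0.226) 0.17 [-0.99  0.16  0.41  2.12 -0.08  0.88 -0.53]
(0.43, -0.103) 0.022 [-0.57  0.63  0.9   2.22 -0.83  0.68  0.93]
(0.43, -0.103) 0.17 [-0.67  0.23  0.94  2.13 -0.24  0.89  0.42]
(0.436, -0.25) 0.022 [-0.04  0.59  0.62  2.07 -0.57  0.65  0.96]
(0.436, -0.25) 0.17 [-0.26  0.37  0.87  1.99 -0.35  0.94  0.79]
(0.613, -0.123) 0.022 [-0.26  0.74  0.56  1.76 -0.53  0.8   0.56]
(0.613, -0.123) 0.17 [-0.43  0.6   0.81  1.69 -0.49  1.07  0.54]
(0.636, 0.1) 0.022 [-0.62  0.78  0.59  1.71 -0.56  0.83  0.22]
(0.636, 0.1) 0.17 [-0.65  0.58  0.63  1.63 -0.38  1.06  0.09]
(0.488, 0.05) 0.022 [ 0.68  0.8  -1.09  2.06  0.95  0.9   2.19]
(0.488, 0.05) 0.17 [ 0.72  0.44 -1.08  1.97  0.46  1.    2.56]
(0.376, 0.226) 0.022 [-0.46  0.43 -0.18  2.2   0.15  0.52  2.39]
(0.376, 0.226) 0.17 [-0.55  0.15 -0.06  2.11  0.01  0.88  2.52]
(0.43, -0.103) 0.022 [-0.69  0.75  1.08  2.22 -1.    0.8  -2.06]
(0.43, -0.103) 0.17 [-0.78  0.28  1.09  2.13 -0.32  0.91 -2.64]
(0.436, -0.25) 0.022 [-0.35  0.84  1.08  2.08 -1.01  0.89 -1.81]
(0.436, -0.25) 0.17 [-0.41  0.46  1.09  1.99 -0.49  0.98 -2.22]
(0.613, -0.123) 0.022 [-0.56  1.    1.08  1.77 -1.03  1.05 -2.23]
(0.613, -0.123) 0.17 [-0.57  0.73  1.08  1.69 -0.7   1.16 -2.44]
(0.636, 0.1) 0.022 [ 0.5   1.01 -1.09  1.67  0.99  1.12  2.25]
(0.636, 0.1) 0.17 [ 0.5   0.76 -1.09  1.59  0.71  1.23  2.42]
```

Widths match the given diameters in both views, so the identities a–d are confirmed. The two views differ by a steady 3 mm in x, which closing along x will absorb. I'll move the tallest first.

```bash
cat > act.py <<'E'
from rig import robot
import numpy as np
R=np.array([[0,1,0],[1,0,0],[0,0,-1.]])
R=np.column_stack([[0,1,0],[1,0,0],[0,0,-1.]])
PADS={1:(.613,-.123),2:(.6207,-.0486),3:(.6288,.0302),4:(.6367,.0998)}
def go(x,y,z): robot.move_ptp([x,y,z],R)
def lin(x,y,z,v=.15,**k): return robot.move_linear([x,y,z],velocity=v,**k)
def pick(x,y,zg,D,z0=0.):
    robot.gripper_to(min(.094,D+.04)); go(x,y,.17); lin(x,y,z0+zg+.02,.2)
    hit=lin(x,y,z0+zg,.08,threshold=8); robot.gripper_to(D-.008); s=robot.get_state()
    print("grip",hit,round(s["opening"],4),round(s["grasp_force"],1),s["ee_pos"].round(4)); return abs(s["opening"]-D)<.006
def place(p,zg,D,x,y):
    lin(x,y,.15,.2); go(*p,.15); lin(*p,.008+zg+.02,.2)
    s=robot.get_state(); print("held",round(s["opening"],4))
    hit=lin(*p,.008+zg-.002,.03,threshold=4); robot.pause(.2); s=robot.get_state(); print("place",hit,s["ee_pos"].round(4),s["force"].round(1))
    robot.gripper_to(D+.03); lin(*p,.16,.2); print("t",round(robot.get_state()["time"],1))
E
python3 - <<'E'
from act import *
import cv2
x,y=.4918,.0534
if pick(x,y,.030,.044): place(PADS[4],.030,.044,x,y)
cv2.imwrite("pics/top1.png",robot.grab_frame("top")[:,:,::-1]);cv2.imwrite("pics/side1.png",robot.grab_frame("side")[:,:,::-1])
E
```

```text
grip False 0.0429 30.0 [0.4918 0.0534 0.03  ]
held 0.043
place True [0.6365 0.0998 0.0378] [-0.3  0.   5.8]
t 8.9
```

View pics/side1.png

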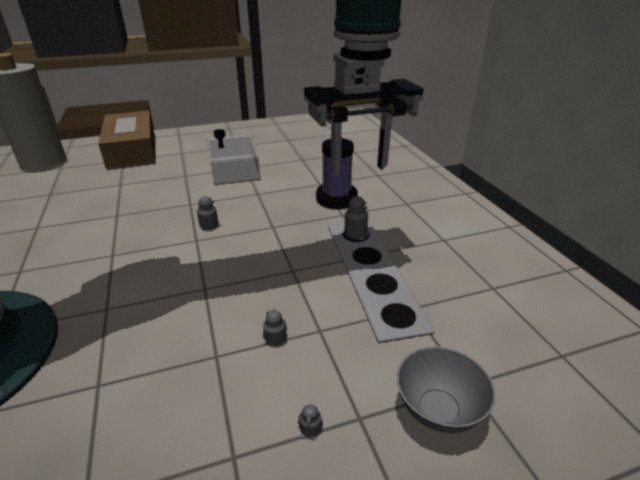

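The side view shows the tallest standing upright on pad 4 at (356,220), next to the lamp, after 9 s. I'll do the other three the same way.

```bash
python3 - <<'E'
from act import *
import cv2
for x,y,zg,D,p in((.3764,.2309,.027,.038,3),(.4311,-.1039,.024,.032,2),(.4373,-.2517,.022,.026,1)):
    if pick(x,y,zg,D): place(PADS[p],zg,D,x,y)
    else: print("bad grip"); break
else: go(.42,.1,.25)
cv2.imwrite("pics/top2.png",robot.grab_frame("top")[:,:,::-1]);cv2.imwrite("pics/side2.png",robot.grab_frame("side")[:,:,::-1])
T,S=cv2.imread("pics/top2.png"),cv2.imread("pics/side2.png")
cv2.imwrite("pics/m2.png",np.hstack([cv2.resize(T[140:230,240:430],(400,190)),cv2.resize(S[190:340,320:440],(400,500))[:190]*0]) if 0 else np.vstack([cv2.resize(T[140:225,235:425],None,fx=3.2,fy=3.2),cv2.resize(S[190:340,300:490],None,fx=2,fy=2,interpolation=cv2.INTER_CUBIC)[:,:608] if 0 else cv2.resize(S[190:340,250:554],(608,300))]))
E
```

```text
grip False 0.0372 30.0 [0.3764 0.2309 0.0271]
held 0.0374
place True [0.6286 0.0302 0.0348] [-0.5 -0.2  5.5]
t 17.2
grip False 0.0309 30.0 [ 0.4311 -0.1039  0.024 ]
held 0.031
place True [ 0.6205 -0.0485  0.0318] [ 0.1 -0.1  5.5]
t 24.9
grip False 0.0249 30.0 [ 0.4373 -0.2517  0.022 ]
held 0.0246
place True [ 0.6128 -0.1229  0.0297] [-0.7  0.5  4.4]
t 32.8
```

View pics/m2.png

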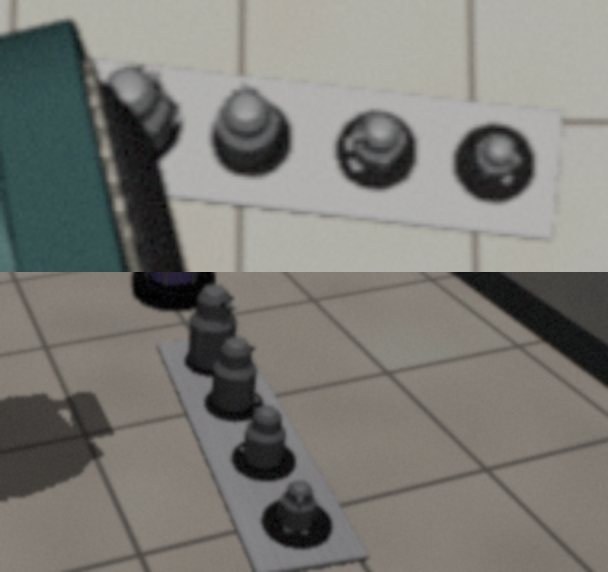

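All four stand upright in the right order. The top crop is partly blocked by the arm. I'll clear it and check centring by overlaying each view's own pad centre, raised to body-top and head height.

```bash
python3 - <<'E'
from act import *
from vis import *
go(.3,.5,.25)
out=[]
for n,uvs,(x,y,w,h),k in(("top",((389,191),(352,187),(313,183),(279,179)),(240,150,180,62),4.4),("side",((398,316),(382,284),(367,256),(356,234)),(320,185,132,150),2.3)):
    c=Cam(robot.camera_info(n)); I0=cv2.imread(f"pics/{n}0.png")[:,:,::-1].copy(); I=robot.grab_frame(n); cv2.imwrite(f"pics/{n}3.png",I[:,:,::-1]); b0=blobs(mask(I0))
    J=cv2.convertScaleAbs(cv2.resize(I[y:y+h,x:x+w],None,fx=k,fy=k,interpolation=cv2.INTER_CUBIC),alpha=2); O=J.copy()
    for u,(H,D,hb) in zip(uvs,((.036,.026,.02),(.05,.032,.028),(.064,.038,.036),(.078,.044,.044))):
        q=c.plane(near(b0,u)[0],.008)
        for z,r,col in((.008,.026,(0,255,0)),(.008,D/2,(255,255,0)),(.008+hb,D/2,(255,0,0))):
            t=np.linspace(0,2*np.pi,60); pts=np.array([(c.proj(q+[r*np.cos(s),r*np.sin(s),z-.008])-[x,y]+.5)*k for s in t]).astype(int)
            cv2.polylines(O,[pts],True,col,1)
    out.append(np.vstack([J,O]) if n=="top" else np.hstack([J,O]))
for n,o in zip(("top","side"),out): print(o.shape); cv2.imwrite(f"pics/chk_{n}.png",o[:,:,::-1])
E
```

```text
(546, 792, 3)
(345, 608, 3)
```

View pics/chk_top.png

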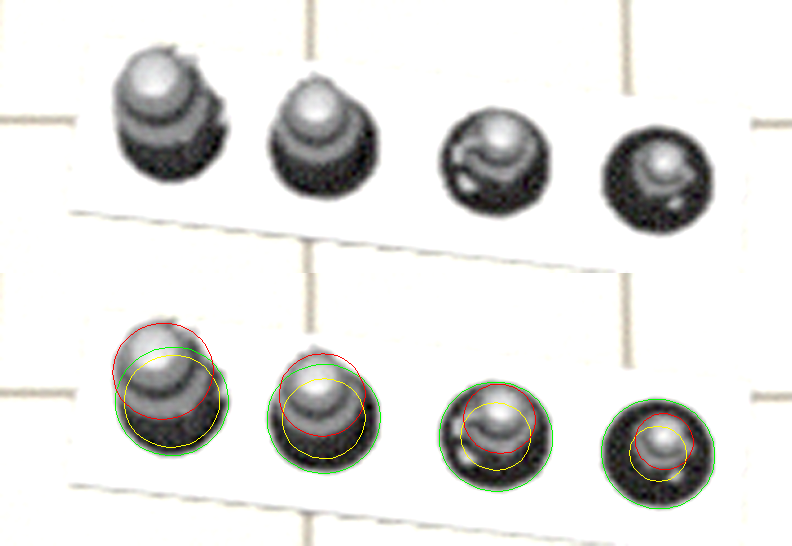

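View pics/chk_side.png

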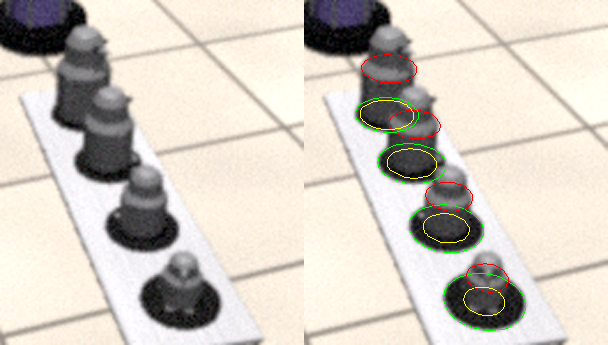

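The top overlay shows the shoulder rings sitting on the predicted circles: pad 4 at (163,370), then (322,395), (499,418) and (663,441). The side overlay agrees. Offsets are about 2 mm or less, everything is upright, and the bowl was not touched.

```bash
python3 -c "
from rig import robot
print(robot.get_state()['time']); print(robot.sign_off())"
```

```text
35.85
the job is handed in; nothing more can be done
None
```

I handed the job in at about 36 s: the four penguins stand upright in height order, tallest on pad 4 beside the lamp and smallest on pad 1, each within about 2 mm of its pad's centre by the camera check, and the bowl was left alone.

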